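Move a ceramic sleeve from a deep valve-block pocket to a cleaning pin with sprung tongs

TASK

Take the sprung tongs from their stand and use them to draw the white ceramic sleeve out of the deep narrow pocket of the aluminium valve block, where two spring plungers hold it; your fingers must not touch the sleeve. Press the sleeve over the spring balls of the steel pin on the blue cleaning carrier until it sits fully home on the shoulder, then hang the open tongs back in their stand. Squeeze firmly enough that the sleeve does not slip but do not crush it, press gently, do not knock or lean the tongs on the block, and leave the other things on the bench where they are.

Things in the scene. Friction and masses are not known exactly. Their poses are not given: they have to be found in the camera images.
- tongs: Sprung parallel tongs, 140 mm tall, 150 g, hanging upright in the stand. Origin: midway between the two leg tips, level with them; z up, x the direction in which the legs close (a half turn makes no difference). Two steel legs, 4 mm thick (x), 10 mm wide (y), z = 0 to 100 mm; tips 42 mm over their outsides and 30 mm apart inside when free. Grey jaw pads inside the tips: flat, 10 mm wide, 18 mm tall.
- tongs_grip (a point): Where to grip: midway between the two black squeeze pads, 118 mm above the leg tips. Pads: z = 98 to 138 mm, 26 mm wide (y), 48 mm over their outer faces (x) when free. Squeezed to 42 mm the tongs are carried by their own springs with the jaws open 24 mm; shut on the sleeve the pads are 34 to 36 mm apart, and must go on being squeezed by force.
- tongs_bridge (a point): Centre of the red bridge bar between the legs, 119 mm above the leg tips: 14 x 64 x 14 mm (x, y, z); its ends rest in the stand's notches.
- jaw_a (a joint): How far each leg has moved inwards (both move equally and in parallel), m: 0 free and open, about 0.006 shut on the sleeve, 0.0095 at the stop. Springs push the legs apart: nothing at 0, 7.5 N on each pad at 0.003, 15 N at 0.006 (the rest of the squeeze goes into the sleeve).
- stand: Tongs stand, fixed on the bench: grey base 70 x 96 mm (x, y), two aluminium posts 56 mm apart in y, 140 mm tall in all. Notches in the posts (18 mm wide in x, flared above, floor 126 mm above the bench) take the ends of the bridge bar; the legs hang free between the posts. Origin: centre of the underside. The tongs hang with their x along the stand's x.
- tongs_home (a point): Where the tongs' origin is when they hang in the stand: on the stand's axis, 14 mm above the bench. Its axes are the stand's.
- block: Aluminium valve block, 92 x 66 x 86 mm (x, y, z), fixed on the bench. Origin: centre of the underside. A pocket opens in the middle of its top: 44 mm long (along the block's x), 22 mm wide (y), 70 mm deep, its flat floor 16 mm above the bench.
- pocket_floor (a point): Centre of the pocket floor; axes as the block's. Two spring plungers in the long walls (from +y and -y, 8 mm above the floor) press on the sleeve with about 6 N each: each jaw must press on it clearly harder than that, 12 to 25 N, to draw it up. Keep the leg tips a few mm clear of the floor.
- pocket_mouth (a point): Centre of the pocket's mouth, in the block's top face, 70 mm above the pocket floor.
- sleeve: White ceramic sleeve of square section: 18 x 18 mm outside, 10 x 10 mm square bore right through, 16 mm tall, 40 g. Origin: centre of its underside; z along its bore. It starts upright on the pocket floor, at its centre, sides along the block's x and y. It breaks when each jaw presses it with more than 60 N.
- carrier: Blue cleaning carrier plate, 84 x 70 x 10 mm (x, y, z), fixed on the bench. Origin: centre of the underside. In its middle stands a steel boss, 17 mm in diameter, whose flat top (the shoulder) is 24 mm above the bench; on it a pin, 8 mm in diameter and 24 mm high, tapered over the last 5 mm.
- pin_shoulder (a point): Centre of the shoulder, 24 mm above the bench: where the sleeve's origin is when fully home. Axes as the carrier's.
- pin_top (a point): Tip of the pin, 24 mm above the shoulder. Two brass spring balls stand out of the pin's sides (along the carrier's x), 10 mm above the shoulder: the sleeve must be pushed down over them with 5 to 12 N (its sides along the carrier's, best with the jaws closing along the carrier's x), and stays hanging on them if only laid on.
- reagent_bottle: Bystander: small reagent bottle with blue cap, 56 mm across, 102 mm tall. Origin: centre of the underside. Leave alone.
- petri_dish: Bystander: petri dish, 62 mm across, 14 mm tall. Origin: centre of the underside. Leave alone.
- vent_filter: Bystander: white disc-shaped vent filter, 72 mm across, 39 mm tall. Origin: centre of the underside. Leave alone.
- stopper: Bystander: red rubber stopper, 38 mm across, 40 mm tall. Origin: centre of the underside. Leave alone.
- sample_cup: Bystander: white sample cup with screw lid, 51 mm across, 64 mm tall. Origin: centre of the underside. Leave alone.
Things that resemble listed ones, but are neither listed nor needed, are in the scene too. What is shaped like the tongs but green is not meant.

How it is judged:
By the outcome, as a careful person would: the job done as asked, in the order asked, and still so for the second after the job is handed in, with the robot touching nothing.
It also fails if it takes over 72 s, if anything falls off the work surface, if the arm or the gripper's body presses on something with over 40 N, if the wrist force passes 120 N, or if a joint passes its speed limit or range.

ROBOT

A 7-joint arm with a two-finger parallel gripper is mounted at the origin on a cart in front of the work surface, level with it; the furniture and walls round the work are solid. World frame = base frame: x ahead of the robot, y to its left, z up, the work surface at z = 0. Lengths are in m, angles in rad, forces in N, time in s.
With the tool pointing down it reaches from about 0.4 to 0.85 m from the base axis. Payload 4.5 kg.
Tool frame: the origin (TCP) lies at the very end of the fingers, on their centre line; the grasp point (between the pads) lies 19 mm behind it (r.grip_depth is the distance from the TCP to the grasp point, in m); z points along the fingers, x is the direction in which the jaws open and shut, and the axes are right-handed (so a half turn about z gives the same grasp; the last joint's range is limited). The gripper opens to 88 mm and grips with 3 to 60 N. Pads are 18 mm wide; open, the fingers measure 123 mm over their backs; the gripper's body (75 mm by 187 mm) begins 45 mm behind the grasp point.
Start: joints at [-1.199, 0.689, -0.195, 1.565, 0.157, 0.902, -0.215], TCP at [0.207, 0.59, 0.207] pointing down, gripper open.
Joint ranges: [-3.01, 3.01], [-0.46, 2.08], [-1.47, 1.51], [0.13, 2.56], [-1, 4.14], [0.04, 2.09], [-2.66, 2.66]. Speed limits (rad/s): [2.57, 2.57, 3.14, 3.14, 3.14, 3.14, 3.14].

INTERFACE

Orientations are given as a unit quaternion [x, y, z, w].
In Python, from plant import r gives the robot as it stands. The module is installed in compiled form; this text tells all that it offers.
- The arm moves only by the shell command python3 -m jog 'ROWS' [FORCE]. ROWS is JSON, a list of rows, each a list of 5 numbers: the shift along the tool's x, y, z in units of 1 m (1.0 is 1 m), then the turn about the tool's z in units of 360 degrees (1.0 is 360 degrees), then the closure, from 0 (fully open) to 1 (shut). In form: [[dx, dy, dz, yaw, fingers], ...]. A call has 1 to 20 rows; each row shifts and turns the commanded pose from where the row before left it, along the tool's axes as they then stand; what a row does not reach is not made up. A row lasts 1/10 s, in which the tool goes at most 50 mm and 8.59 degrees, less where a joint would pass 70% of its speed; a pose out of reach is approached as far as the arm can. A call with a number of a shift or a turn outside -1 to 1 is refused whole. A call with a gripper value outside its range is refused whole. The fingers move at their own pace and stop on an object; FORCE is the grip in N (left out, the last holds). Time passes only in rows, so rows that do not move let the fingers close. It gives the time, the measured TCP pose, the force and the opening at its end, in the units of the state.
- r.get_state(): the state, without advancing time (a new reading comes with each control period).
- r.snapshot(name): name is "side" or "top" or "wrist"; returns the picture (400x640x3 uint8, red, green, blue); there is no depth.
- r.get_calibration(name): a dict with "mtx" (3x3 intrinsics, pixels), "R" (3x3) and "t" (3): a world point X has camera coordinates R X + t. Camera axes: x right, y down, z forward; pixel columns grow to the right and rows downward; lengths in m; the calibration is good to about 2 mm. A picture is of the moment at which its call begins: read the wrist's pose just before it. get_calibration takes no time and is no camera call; for the wrist camera it gives the pose at the moment of the call.
- r.finish_job(): hands the job in, once; it reports no verdict.
Trained networks look in the newest picture that a camera, given by its name, has taken for a name from the list of things; names that differ only in an ending like _2 or _b are one class to them, and where a whole thing is asked for, a point or a joint stands for the part that bears it (a point fixed in the world has none). Each returns a list of dicts, best first, with "score" (0 to 1); they miss things now and then, are a little off and sometimes report something else, mostly with a low value. They report only what shows in the picture. A call takes as long as a camera call. They do not tell look-alikes from the thing itself.
- r.cut_out(thing, camera): "pixels" (400x640 bool, what is visible of it) and "rect" ([left, top, right, bottom] in pixels, round what is visible of it).
The state is a dict: "clock": time; "q": joint angles; "qd": joint speeds; "joint_torque": joint torques, N m; "tool_pos": TCP position; "eef_rot": TCP orientation; "contact_force": force on the tool from outside, world axes, zero at the start; "moment": the same for the moment, N m; "opening": opening from 0.0 (shut) to 1.0 (fully open).
Only numpy, scipy, OpenCV 4.12 (cv2) and the standard library are available. Lean on these libraries where they do the work, as an engineer would, in place of code of your own. Each camera call takes 0.05 s, during which the arm holds its last target.

## Working session

There is one attempt and no reset: what is moved stays moved. The work goes in short steps, Python scripts to look and compute and a shell command to move; the robot and the scene stay as the last step left them, time stands still between calls to the robot, and variables do not carry over. Pictures are saved under pics/ and viewed, and the job is handed in when it is done.

```bash
mkdir -p pics; ls; python3 - <<'E'
from plant import r
import cv2
s=r.get_state();print({k:s[k] for k in('clock','tool_pos','eef_rot','contact_force','opening')})
for n in('side','top','wrist'):
    im=r.snapshot(n);cv2.imwrite(f'pics/a_{n}.png',im[:,:,::-1])
    c=r.get_calibration(n);print(n,c)
E
```

```text
pics
{'clock': 0.0, 'tool_pos': array([0.20696003, 0.58900834, 0.20573052]), 'eef_rot': array([ 8.15881566e-01,  5.78218334e-01, -7.03439199e-04,  5.78366158e-04]), 'contact_force': array([-0.29632767, -0.97051127,  0.45556265]), 'opening': 0.9986311896574604}
side {'mtx': array([[424.6445282 ,   0.        , 313.01774279],
       [  0.        , 424.6445282 , 195.85888894],
       [  0.        ,   0.        ,   1.        ]]), 'R': array([[-0.99470002, -0.10254589,  0.00749721],
       [-0.0608259 ,  0.52808861, -0.84700804],
       [ 0.082898  , -0.84297494, -0.5315272 ]]), 't': array([0.63822056, 0.02298355, 1.04539782])}
top {'mtx': array([[492.77055788,   0.        , 318.45621332],
       [  0.        , 492.77055788, 196.39902244],
       [  0.        ,   0.        ,   1.        ]]), 'R': array([[-0.01357608, -0.99970253, -0.02026158],
       [-0.98271503,  0.01708142, -0.18433499],
       [ 0.18462625,  0.01740881, -0.98265461]]), 't': array([0.23036108, 0.60122297, 0.9028107 ])}
wrist {'mtx': array([[310.74756234,   0.        , 320.54153673],
       [  0.        , 310.74756234, 201.83838296],
       [  0.        ,   0.        ,   1.        ]]), 'R': array([[ 0.33072245,  0.94372631, -0.00181898],
       [ 0.90287441, -0.31584404,  0.29165106],
       [ 0.27466427, -0.09809787, -0.95652305]]), 't': array([-0.62340312, -0.04036099,  0.39017095])}
```

View pics/a_side.png

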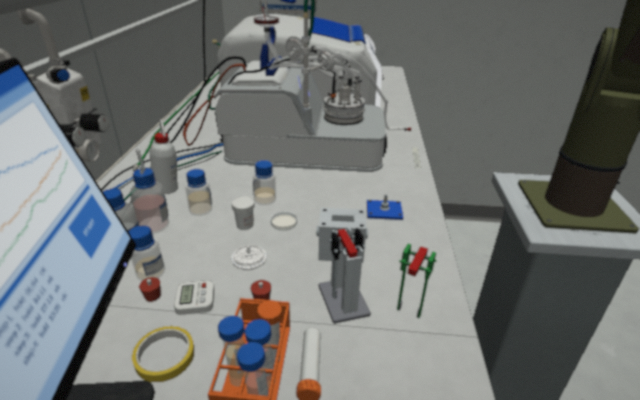

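View pics/a_top.png

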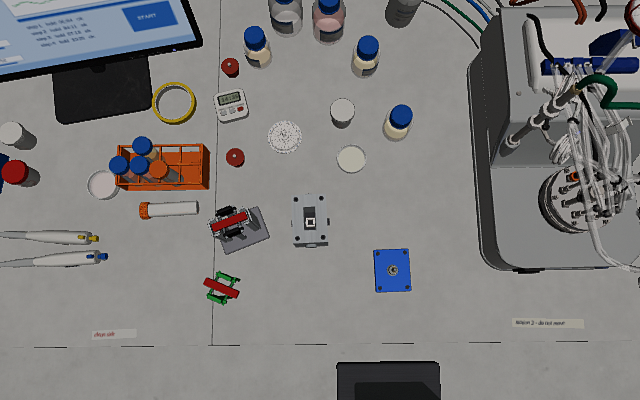

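View pics/a_wrist.png

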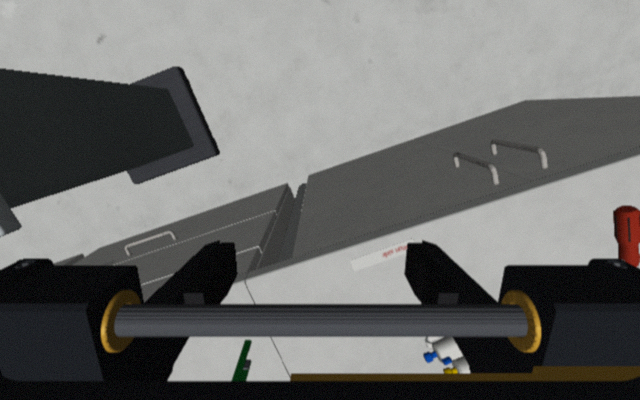

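```bash
cat > h.py <<'E'
from plant import r
import numpy as np, cv2
from scipy.spatial.transform import Rotation as Rot
def proj(c,X):
    X=np.atleast_2d(X); Y=X@c['R'].T+c['t']; p=Y@c['mtx'].T; return p[:,:2]/p[:,2:]
def ray(c,uv,z):
    d=c['R'].T@np.linalg.inv(c['mtx'])@np.array([uv[0],uv[1],1.]); o=-c['R'].T@c['t']
    return o+d*(z-o[2])/d[2]
def st():
    s=r.get_state(); R=Rot.from_quat(s['eef_rot'])
    m=R.as_matrix()
    print('t%.2f'%s['clock'],'p',np.round(s['tool_pos'],4),'x-axis yaw %.2f'%np.degrees(np.arctan2(m[1,0],m[0,0])),'z',np.round(m[:,2],4),'F',np.round(s['contact_force'],1),'M',np.round(s['moment'],2),'op %.4f mm %.1f'%(s['opening'],s['opening']*88)); return s
def crop(im,x0,y0,x1,y1,k,name):
    cv2.imwrite('pics/'+name,cv2.resize(im[y0:y1,x0:x1,::-1],None,fx=k,fy=k,interpolation=cv2.INTER_CUBIC))
E
python3 - <<'E'
from h import *
im=r.snapshot('top');c=r.get_calibration('top')
for n,z in(('tongs',.133),('stand',0),('block',.086),('carrier',.01),('sleeve',.03),('reagent_bottle',.1),('petri_dish',.014),('vent_filter',.03),('stopper',.04),('sample_cup',.064)):
    for d in r.cut_out(n,'top')[:4]:
        ys,xs=np.nonzero(d['pixels']);print(n,round(d['score'],2),d['rect'],xs.mean().round(1),ys.mean().round(1),ray(c,(xs.mean(),ys.mean()),z).round(3))
crop(im,190,180,430,310,3.3,'b_top.png')
crop(r.snapshot('side'),290,180,450,330,5,'b_side.png')
st()
E
```

```text
tongs 0.84 [199.5, 274.1, 234.3, 305.0] 220.8 287.8 [0.432 0.392 0.133]
tongs 0.15 [206.5, 204.8, 269.3, 254.7] 243.0 231.2 [0.53  0.355 0.133]
stand 0.79 [210.4, 204.6, 265.3, 252.4] 243.2 231.0 [0.546 0.377 0.   ]
block 0.94 [290.1, 195.7, 325.8, 250.1] 309.3 220.0 [0.555 0.238 0.086]
carrier 0.78 [372.5, 248.9, 410.0, 292.5] 391.5 270.0 [0.462 0.079 0.01 ]
carrier 0.21 [211.8, 206.2, 247.8, 241.3] 229.8 222.0 [0.564 0.403 0.01 ]
reagent_bottle 0.77 [380.6, 104.2, 411.5, 141.8] 397.9 123.0 [0.737 0.067 0.1  ]
petri_dish 0.7 [336.1, 143.5, 365.6, 170.5] 351.2 158.1 [0.693 0.153 0.014]
vent_filter 0.97 [267.2, 118.5, 300.7, 154.4] 284.4 136.6 [0.737 0.29  0.03 ]
stopper 0.6 [225.7, 145.6, 242.9, 167.9] 234.8 157.2 [0.692 0.39  0.04 ]
sample_cup 0.6 [331.1, 97.7, 352.0, 128.7] 341.7 112.6 [0.773 0.172 0.064]
t0.75 p [0.2071 0.5897 0.2065] x-axis yaw 70.64 z [ 0.e+00  1.e-04 -1.e+00] F [ 0.4 -0.3  0.1] M [ 0.02 -0.04 -0.07] op 1.0010 mm 88.1
```

View pics/b_top.png

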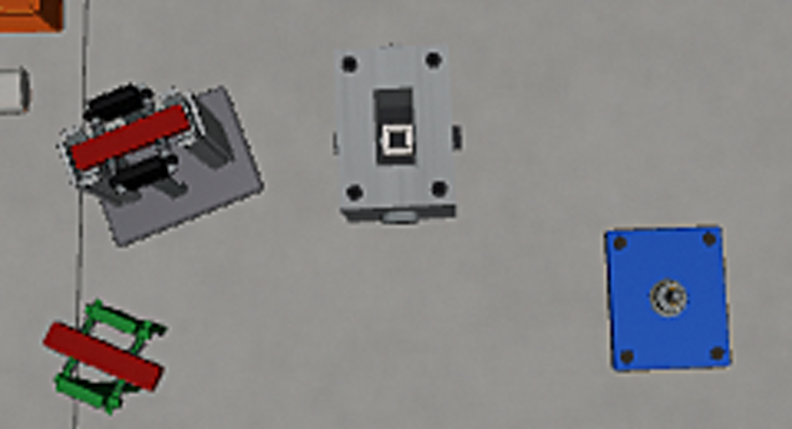

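View pics/b_side.png

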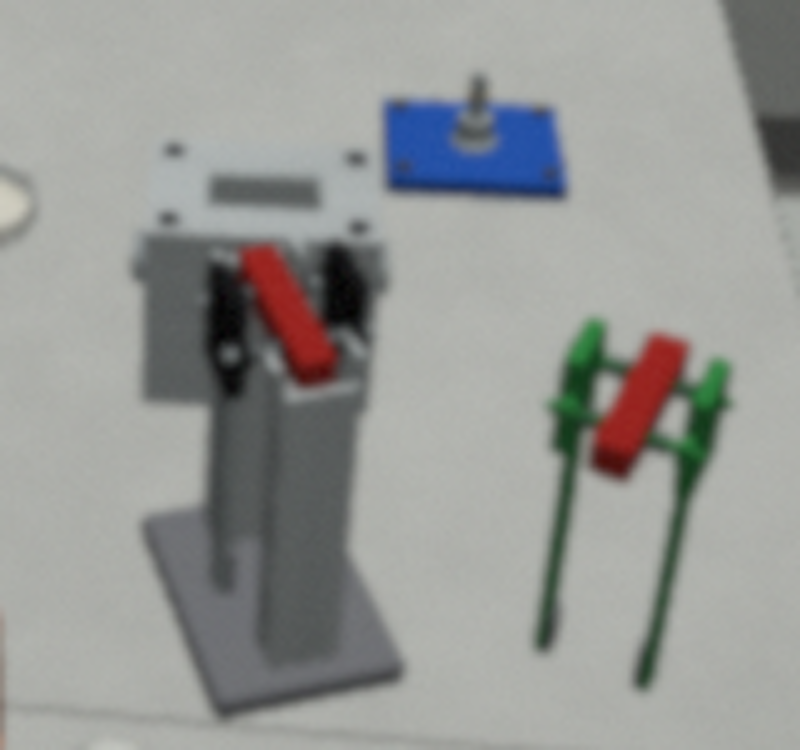

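```bash
python3 - <<'E'
from h import *
im=cv2.imread('pics/a_top.png')[:,:,::-1];c=r.get_calibration('top')
hsv=cv2.cvtColor(np.ascontiguousarray(im),cv2.COLOR_RGB2HSV)
def rect(mask,box,z):
    m=np.zeros_like(mask);x0,y0,x1,y1=box;m[y0:y1,x0:x1]=mask[y0:y1,x0:x1]
    k=cv2.findContours(m,cv2.RETR_EXTERNAL,cv2.CHAIN_APPROX_NONE)[0];k=max(k,key=cv2.contourArea)[:,0,:]
    W=np.array([ray(c,p,z)[:2] for p in k]);q=cv2.minAreaRect((W*1000).astype(np.float32));print(q, 'cpx',k.mean(0)); return q
red=(((hsv[...,0]<8)|(hsv[...,0]>172))&(hsv[...,1]>150)).astype(np.uint8)*255
blue=((abs(hsv[...,0].astype(int)-112)<12)&(hsv[...,1]>150)).astype(np.uint8)*255
rect(red,(200,195,260,250),.140)
rect(blue,(360,240,420,300),.010)
# block outline via top face brightness
g=im.mean(2).astype(np.uint8)
# pins + block corner picks in crop
def cp(X,Y): return (190+X/3.3,180+Y/3.3)
print('stand base picks',[ray(c,cp(*p),.0).round(4) for p in((220,88),(262,188),(120,245))])
print('block holes',[ray(c,cp(*p),.086).round(4) for p in((349,64),(433,60),(354,192),(439,189))])
print('pocket',[ray(c,cp(*p),.086).round(4) for p in((375,89),(412,89),(376,164),(414,164))])
print('pin',ray(c,cp(670,296),.048))
E
```

```text
((547.22509765625, 378.733154296875), (15.092723846435547, 63.96345520019531), 21.261568069458008) cpx [228.89873418 221.32911392]
((462.60552978515625, 78.31910705566406), (83.11125183105469, 69.69225311279297), 1.4011735916137695) cpx [391.75838926 270.15436242]
stand base picks [array([0.5963, 0.3501, 0.    ]), array([0.5331, 0.3235, 0.    ]), array([0.4992, 0.411 , 0.    ])]
block holes [array([0.5945, 0.2636, 0.086 ]), array([0.596 , 0.2154, 0.086 ]), array([0.5209, 0.2611, 0.086 ]), array([0.5219, 0.2131, 0.086 ])]
pocket [array([0.5797, 0.2488, 0.086 ]), array([0.5793, 0.2276, 0.086 ]), array([0.5366, 0.2486, 0.086 ]), array([0.5363, 0.227 , 0.086 ])]
pin [0.46157049 0.08054745 0.048     ]
```

```bash
python3 - <<'E'
from h import *
s=st();c=r.get_calibration('wrist')
T=Rot.from_quat(s['eef_rot']).as_matrix()
print('cam in tool',T.T@(-c['R'].T@c['t']-s['tool_pos']));print('cam axes in tool (cols x,y,z)\n',(T.T@c['R'].T).round(3))
# tool-frame displacement to hover
yaw=np.radians(21.26); 
d=T.T@(np.array([.547,.379,.24])-s['tool_pos']);print('d tool',d.round(4),'turn',(70.64-21.26)/360)
E
```

```text
t0.75 p [0.2071 0.5897 0.2065] x-axis yaw 70.64 z [ 0.e+00  1.e-04 -1.e+00] F [ 0.4 -0.3  0.1] M [ 0.02 -0.04 -0.07] op 1.0010 mm 88.1
cam in tool [-0.00069511 -0.07568213 -0.17795816]
cam axes in tool (cols x,y,z)
 [[ 1.     0.001 -0.   ]
 [-0.001  0.957  0.292]
 [ 0.    -0.292  0.957]]
d tool [-0.0862  0.3905 -0.0335] turn 0.13716666666666666
```

```bash
python3 -m jog '[[-0.0086,0.039,-0.0034,0,0],[-0.0086,0.039,-0.0034,0,0],[-0.0086,0.039,-0.0034,0,0],[-0.0086,0.039,-0.0034,0,0],[-0.0086,0.039,-0.0034,0,0],[-0.0086,0.039,-0.0034,0,0],[-0.0086,0.039,-0.0034,0,0],[-0.0086,0.039,-0.0034,0,0],[-0.0086,0.039,-0.0034,0,0],[-0.0086,0.039,-0.0034,0,0],[0,0,0,0.0229,0],[0,0,0,0.0229,0],[0,0,0,0.0229,0],[0,0,0,0.0229,0],[0,0,0,0.0229,0],[0,0,0,0.0229,0],[0,0,0,0,0],[0,0,0,0,0]]'
python3 - <<'E'
from h import *
st();c=r.get_calibration('wrist');im=r.snapshot('wrist');cv2.imwrite('pics/c_wrist.png',im[:,:,::-1]);np.savez('c.npz',im=im,**c)
E
```

```text
clock: 2.55
tool_pos: [0.5464, 0.3794, 0.2405]
eef_rot: [0.983, 0.186, -0.0, 0.0]
contact_force: [0.1, -0.5, 0.6]
opening: 1.002
t2.55 p [0.5464 0.3794 0.2405] x-axis yaw 21.39 z [-1.e-04 -2.e-04 -1.e+00] F [ 0.1 -0.5  0.6] M [0.01 0.02 0.02] op 1.0021 mm 88.2
```

View pics/c_wrist.png

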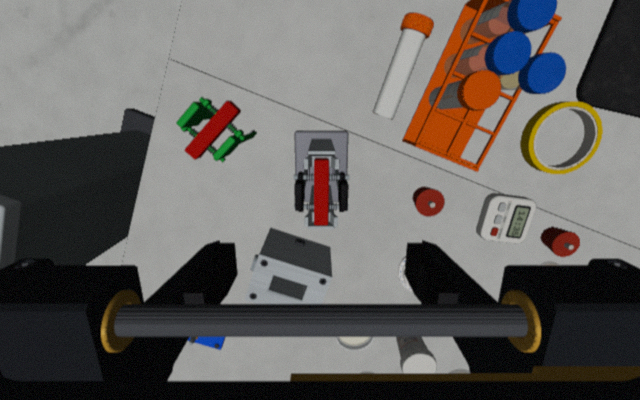

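```bash
cat >> h.py <<'E'
def redmask(im):
    hsv=cv2.cvtColor(np.ascontiguousarray(im),cv2.COLOR_RGB2HSV)
    return (((hsv[...,0]<8)|(hsv[...,0]>172))&(hsv[...,1]>150)).astype(np.uint8)*255
def bluemask(im):
    hsv=cv2.cvtColor(np.ascontiguousarray(im),cv2.COLOR_RGB2HSV)
    return ((abs(hsv[...,0].astype(int)-112)<12)&(hsv[...,1]>150)).astype(np.uint8)*255
def mrect(c,mask,box,z):
    m=np.zeros_like(mask);x0,y0,x1,y1=box;m[y0:y1,x0:x1]=mask[y0:y1,x0:x1]
    k=cv2.findContours(m,cv2.RETR_EXTERNAL,cv2.CHAIN_APPROX_NONE)[0];k=max(k,key=cv2.contourArea)[:,0,:]
    W=np.array([ray(c,p,z)[:2] for p in k]);q=cv2.minAreaRect((W*1000).astype(np.float32));print(np.round(q[0],1),np.round(q[1],1),round(q[2],2),k.min(0),k.max(0)); return q
E
python3 - <<'E'
from h import *
d=np.load('c.npz');im=d['im']
mrect(d,redmask(im),(290,120,350,240),.14)
crop(im,240,120,400,310,4,'c2.png')
# predicted leg pads pixels
E
```

```text
[546.6 378.5] [13.2 62.5] 21.08 [314 159] [328 224]
```

View pics/c2.png

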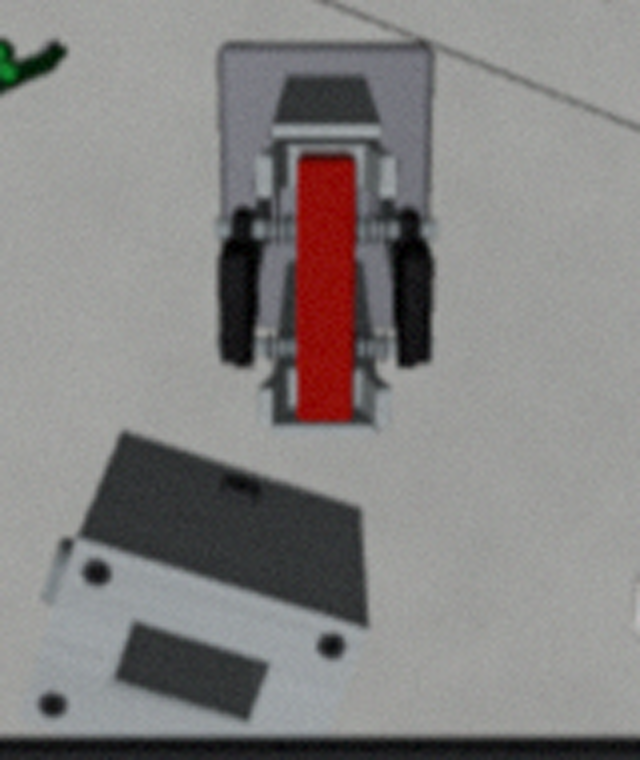

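```bash
python3 -m jog '[[-0.0102,0.034,0,0,0],[-0.0102,0.034,0,0,0],[-0.0102,0.034,0,0,0],[-0.0102,0.034,0,0,0],[0,0,0,0.0185,0],[0,0,0,0.0185,0],[0,0,0,0.0185,0],[0,0,0,0,0],[0,0,0,0,0]]'
python3 - <<'E'
from h import *
st();c=r.get_calibration('wrist');im=r.snapshot('wrist');cv2.imwrite('pics/d_wrist.png',im[:,:,::-1]);np.savez('d.npz',im=im,**c)
crop(im,220,120,420,270,4,'d2.png')
E
python3 -m jog '[[-0.0198,0.0316,0,0,0],[-0.0198,0.0316,0,0,0],[-0.0198,0.0316,0,0,0],[-0.0198,0.0316,0,0,0],[-0.0198,0.0316,0,0,0],[0,0,0,0,0],[0,0,0,0,0]]'
python3 - <<'E'
from h import *
st();c=r.get_calibration('wrist');im=r.snapshot('wrist');cv2.imwrite('pics/e_wrist.png',im[:,:,::-1]);np.savez('e.npz',im=im,**c)
crop(im,220,120,420,270,4,'e2.png')
mrect(c,bluemask(im),(220,100,420,290),.01)
E
```

```text
clock: 3.5
tool_pos: [0.5576, 0.2378, 0.2405]
eef_rot: [1.0, 0.013, -0.0, -0.0]
contact_force: [-1.1, 0.7, -0.2]
opening: 0.998
t3.50 p [0.5576 0.2378 0.2405] x-axis yaw 1.44 z [-1.e-04  0.e+00 -1.e+00] F [-1.1  0.7 -0.2] M [-0.06  0.09  0.03] op 0.9977 mm 87.8
clock: 4.25
tool_pos: [0.4623, 0.0775, 0.2409]
eef_rot: [1.0, 0.011, 0.0, -0.0]
contact_force: [-0.1, -0.4, -0.5]
opening: 1.001
t4.25 p [0.4623 0.0775 0.2409] x-axis yaw 1.23 z [ 1.e-03  6.e-04 -1.e+00] F [-0.1 -0.4 -0.5] M [-0.    0.02  0.01] op 1.0012 mm 88.1
[461.8  75.9] [81.9 68.6] 1.49 [289 141] [351 192]
```

View pics/d2.png

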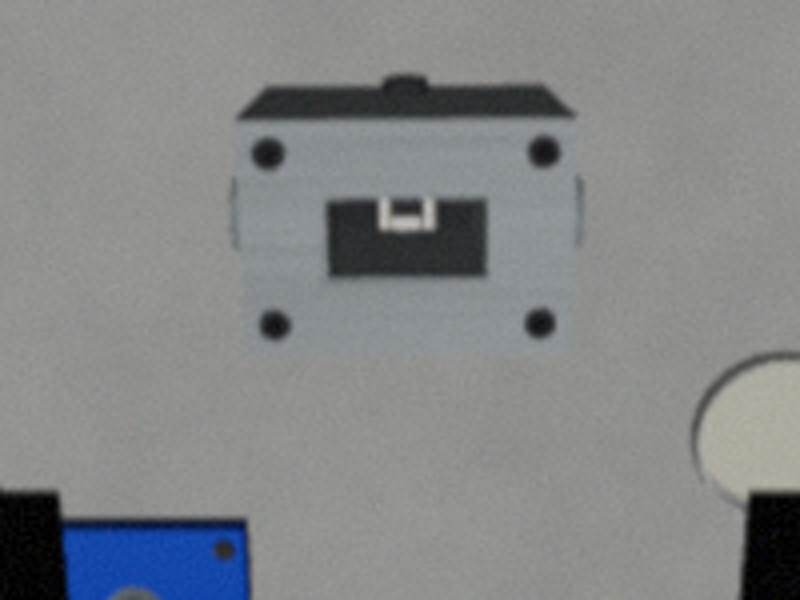

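View pics/e2.png

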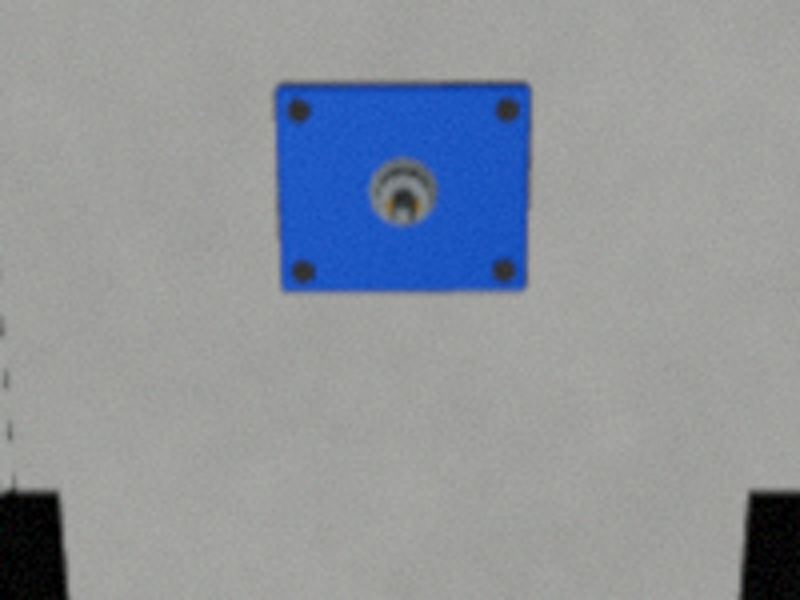

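```bash
python3 - <<'E'
from h import *
d=np.load('d.npz');e=np.load('e.npz')
P=lambda c,X,Y,z:ray(c,(220+(X+.5)/4-.5,120+(Y+.5)/4-.5),z)[:2].round(4)
def avg(n,c,L,z):
    A=np.array([P(c,x,y,z) for x,y in L]);print(n,A.mean(0).round(4),A.tolist())
avg('pocket',d,((328,200),(487,200),(487,276),(328,276)),.086)
avg('holes',d,((268,154),(544,152),(275,325),(540,323)),.086)
avg('top face',d,((237,119),(575,117),(565,354),(243,354)),.086)
avg('sleeve top inner/low edge',d,((379,231),(436,231)),.032)
avg('carrier holes',e,((299,111),(507,110),(303,272),(504,270)),.01)
avg('plate',e,((277,86),(529,84),(526,290),(283,291)),.01)
for z,uv in((.048,(403,212)),(.024,(403,192))): print('pin',z,P(e,*uv,z))
# projections of model points for hypothesised carrier pose
crop(e['im'],300,150,340,180,20,'e3.png')
E
```

```text
pocket [0.5582 0.2371] [[0.5364, 0.2472], [0.5794, 0.2483], [0.5804, 0.227], [0.5365, 0.2259]]
holes [0.558  0.2366] [[0.5202, 0.2593], [0.5941, 0.2617], [0.5218, 0.2114], [0.5958, 0.2139]]
top face [0.5575 0.2368] [[0.512, 0.2684], [0.6018, 0.2712], [0.6034, 0.205], [0.5128, 0.2026]]
sleeve top inner/low edge [0.5586 0.2272] [[0.5496, 0.227], [0.5676, 0.2275]]
carrier holes [0.4619 0.0751] [[0.4273, 0.1012], [0.4951, 0.103], [0.4285, 0.0471], [0.4966, 0.0492]]
plate [0.462  0.0758] [[0.4202, 0.1091], [0.5019, 0.1116], [0.5044, 0.0424], [0.4217, 0.0402]]
pin 0.048 [0.4618 0.0762]
pin 0.024 [0.4617 0.0779]
```

View pics/e3.png

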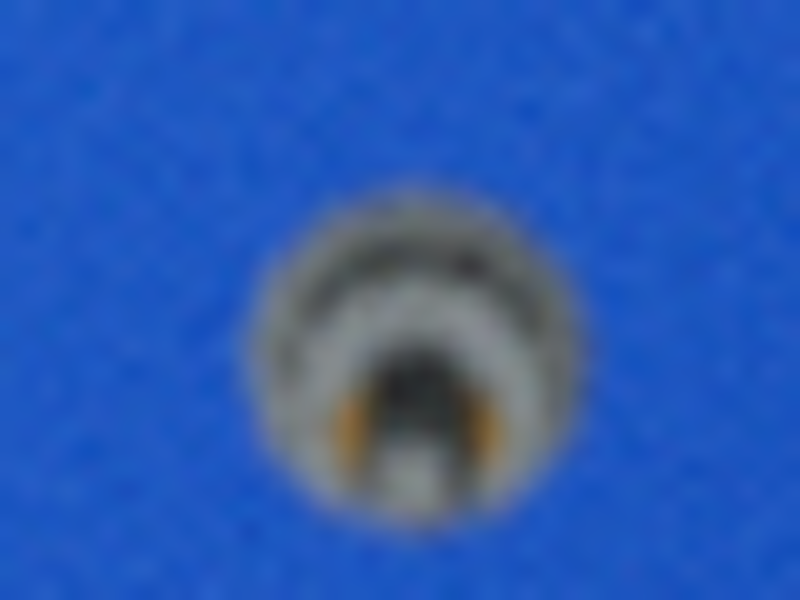

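```bash
python3 -m jog '[[0.01135,-0.0374,0,0,0],[0.01135,-0.0374,0,0,0],[0.01135,-0.0374,0,0,0],[0.01135,-0.0374,0,0,0],[0.01135,-0.0374,0,0,0],[0.01135,-0.0374,0,0,0],[0.01135,-0.0374,0,0,0],[0.01135,-0.0374,0,0,0],[0,0,0,-0.0185,0],[0,0,0,-0.0185,0],[0,0,0,-0.0185,0],[0,0,0,0,0],[0,0,0.03,0,0],[0,0,0.03,0,0],[0,0,0,0,0],[0,0,0,0,0]]'
python3 - <<'E'
from h import *
s=st();c=r.get_calibration('wrist');im=r.snapshot('wrist');cv2.imwrite('pics/f_wrist.png',im[:,:,::-1]);q=mrect(c,redmask(im),(270,120,370,300),.14)
T=Rot.from_quat(s['eef_rot']).as_matrix();print((T.T@(np.array([.5466,.3786,.113])-s['tool_pos'])).round(4))
E
```

```text
clock: 5.9
tool_pos: [0.5464, 0.3796, 0.1806]
eef_rot: [0.983, 0.184, -0.0, -0.0]
contact_force: [-0.1, 1.5, 0.6]
opening: 1.003
t5.90 p [0.5464 0.3796 0.1806] x-axis yaw 21.16 z [-4.e-04  2.e-04 -1.e+00] F [-0.1  1.5  0.6] M [-0.1   0.03 -0.01] op 1.0027 mm 88.2
[546.5 378.8] [13.7 62.9] 20.74 [312 172] [330 252]
[-0.0001  0.001   0.0676]
```

View pics/f_wrist.png

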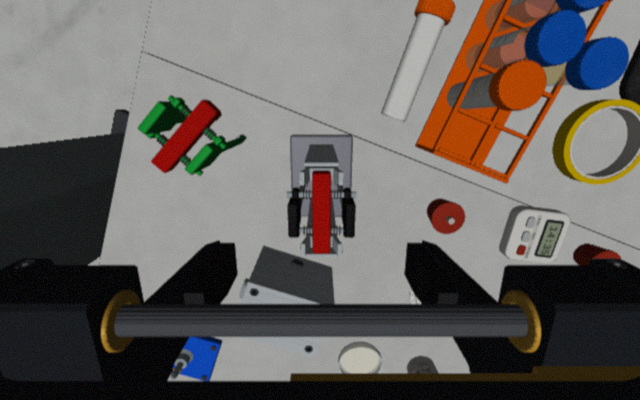

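```bash
python3 -m jog '[[0,0.0005,0.02,-0.001,0],[0,0,0.02,0,0],[0,0,0.018,0,0],[0,0,0.0096,0,0],[0,0,0,0,0.3],[0,0,0,0,0.4],[0,0,0,0,0.45],[0,0,0,0,0.48],[0,0,0,0,0.523],[0,0,0,0,0.523],[0,0,0,0,0.523],[0,0,0,0,0.523]]' 20
python3 - <<'E'
from h import *
s=st()
E
```

```text
clock: 7.15
tool_pos: [0.5472, 0.3786, 0.1135]
eef_rot: [0.982, 0.187, 0.001, -0.0]
contact_force: [0.8, 0.5, 4.2]
opening: 0.48
t7.15 p [0.5472 0.3786 0.1135] x-axis yaw 21.53 z [ 1.1e-03  8.0e-04 -1.0e+00] F [0.8 0.5 4.2] M [-0.09  0.02 -0.05] op 0.4796 mm 42.2
```

```bash
python3 -m jog '[[0,0,-0.01,0,0.523],[0,0,-0.02,0,0.523],[0,0,-0.03,0,0.523],[0,0,-0.03,0,0.523],[0,0,-0.03,0,0.523],[0,0,-0.03,0,0.523],[0,0,0,0,0.523],[0,0,0,0,0.523]]'
python3 - <<'E'
from h import *
s=st();c=r.get_calibration('wrist');im=r.snapshot('wrist');cv2.imwrite('pics/g_wrist.png',im[:,:,::-1])
im=r.snapshot('side');crop(im,280,120,440,330,3.8,'g_side.png')
T=Rot.from_quat(s['eef_rot']).as_matrix();print((T.T@(np.array([.558,.2375,.25])-s['tool_pos'])).round(4))
E
```

```text
clock: 7.95
tool_pos: [0.5463, 0.378, 0.2628]
eef_rot: [0.982, 0.187, -0.0, 0.0]
contact_force: [-0.4, -0.0, -3.0]
opening: 0.479
t7.95 p [0.5463 0.378  0.2628] x-axis yaw 21.55 z [-4.e-04 -2.e-04 -1.e+00] F [-0.4 -0.  -3. ] M [-0.06 -0.    0.02] op 0.4791 mm 42.2
[-0.0407  0.135   0.0128]
```

View pics/g_side.png

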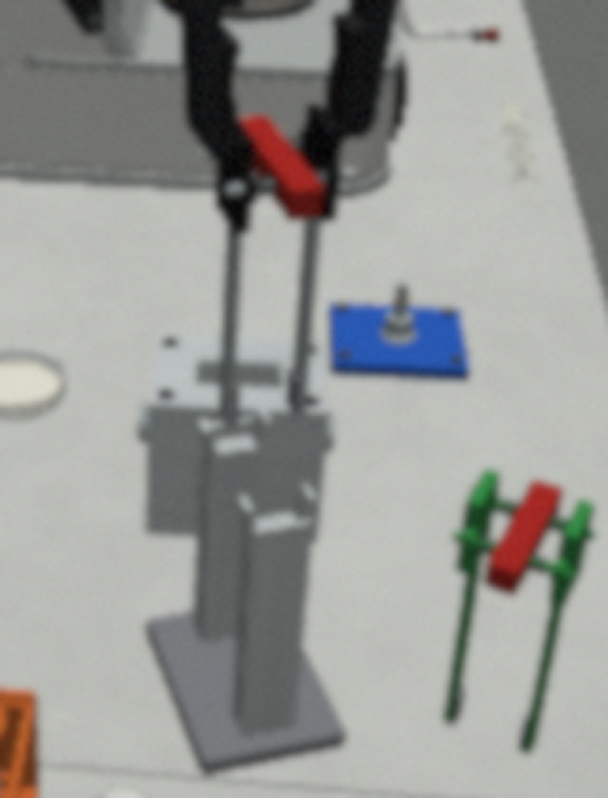

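View pics/g_wrist.png

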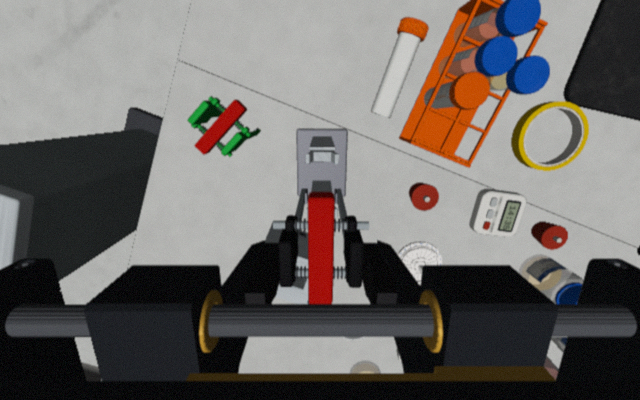

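```bash
python3 -m jog '[[-0.005,0.015,0,0,0.523],[-0.0085,0.03,0,0,0.523],[-0.009,0.03,0,0,0.523],[-0.009,0.03,0,0,0.523],[-0.0085,0.029,0,0,0.523],[0,0,0.01,0.0186,0.523],[0,0,0.01,0.0186,0.523],[0,0,0.01,0.0186,0.523],[0,0,0.02,0,0.523],[0,0,0,0,0.523],[0,0,0,0,0.523]]'
python3 - <<'E'
from h import *
s=st();im=r.snapshot('side');crop(im,280,80,420,280,3,'h_side.png')
im=r.snapshot('top');crop(im,260,150,360,270,5,'h_top.png')
E
python3 - <<'E'
import cv2,numpy as np
a=cv2.imread('pics/h_side.png');b=cv2.imread('pics/h_top.png')
h=max(a.shape[0],b.shape[0]);p=lambda i:cv2.copyMakeBorder(i,0,h-i.shape[0],0,0,0);im=np.hstack([p(a),p(b)]);print(im.shape);cv2.imwrite('pics/h_j.png',im[:600,:800] if im.shape[1]<=800 else cv2.resize(im,(800,int(im.shape[0]*800/im.shape[1]))))
E
```

```text
clock: 9.15
tool_pos: [0.5582, 0.2378, 0.2124]
eef_rot: [1.0, 0.012, -0.001, 0.001]
contact_force: [1.4, -0.0, -0.7]
opening: 0.474
t9.15 p [0.5582 0.2378 0.2124] x-axis yaw 1.42 z [-0.0017 -0.0013 -1.    ] F [ 1.4 -0.  -0.7] M [-0.09  0.08  0.02] op 0.4740 mm 41.7
(600, 920, 3)
```

View pics/h_j.png

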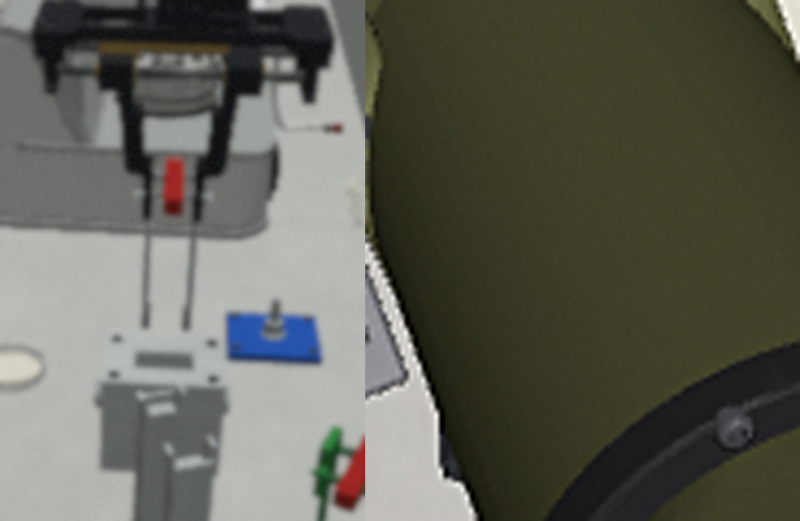

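```bash
python3 - <<'E'
from h import *
c=r.get_calibration('side')
print('tips',proj(c,[[.5582+.0165,.2378,.113],[.5582-.0165,.2378,.113]]).round(1),'obs (336,205.7),(351.7,205.7)')
print('pocket',proj(c,[[.558+a,.2375+b,.086] for a in(.022,-.022) for b in(.011,-.011)]).round(1))
im=cv2.imread('pics/h_side.png');print(im.shape)
cv2.imwrite('pics/h3.png',cv2.resize(im[330:470,100:280],None,fx=4,fy=4))
E
```

```text
tips [[335.  205. ]
 [351.8 206. ]] obs (336,205.7),(351.7,205.7)
pocket [[331.5 219.2]
 [332.2 212.9]
 [353.8 220.7]
 [354.1 214.3]]
(600, 420, 3)
```

View pics/h3.png

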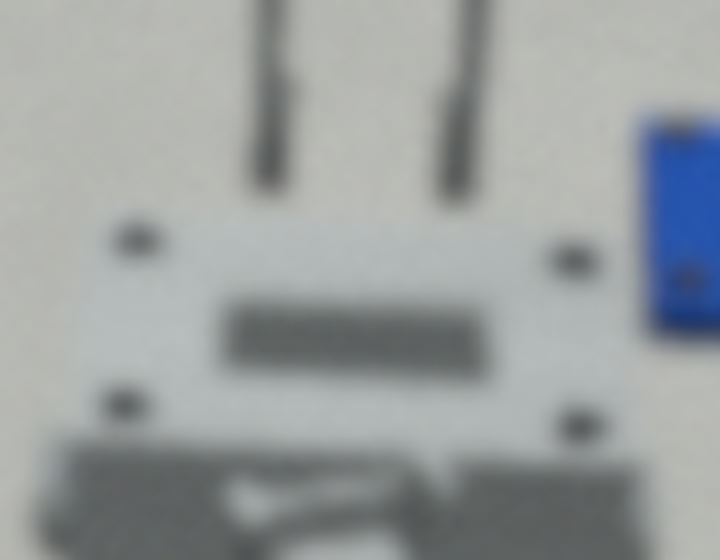

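```bash
python3 -m jog '[[0,0,0.015,0,0.523],[0,0,0.015,0,0.523],[0,0,0.012,0,0.523],[0,0,0,0,0.523]]'
python3 - <<'E'
from h import *
s=st();im=r.snapshot('side');crop(im,310,170,380,240,8,'i_side.png')
E
```

```text
clock: 9.65
tool_pos: [0.5578, 0.2385, 0.1699]
eef_rot: [1.0, 0.013, -0.001, 0.0]
contact_force: [-0.9, 0.0, -2.5]
opening: 0.474
t9.65 p [0.5578 0.2385 0.1699] x-axis yaw 1.46 z [-2.3e-03 -9.0e-04 -1.0e+00] F [-0.9  0.  -2.5] M [-0.12  0.06  0.02] op 0.4744 mm 41.7
```

View pics/i_side.png

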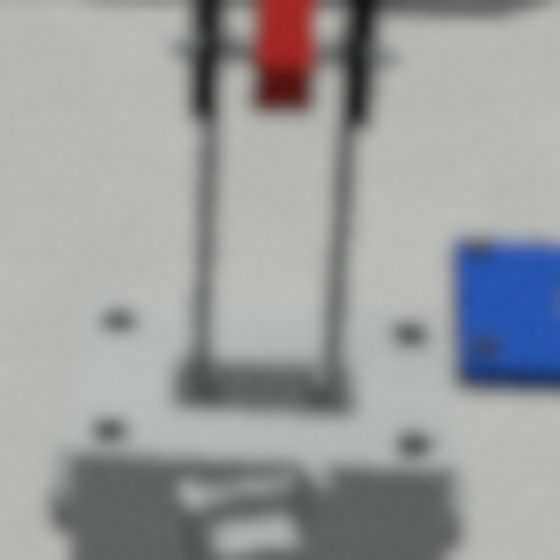

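```bash
python3 -m jog '[[0,0,0.012,0,0.523],[0,0,0.012,0,0.523],[0,0,0.012,0,0.523],[0,0,0.009,0,0.523],[0,0,0.005,0,0.523],[0,0,0,0,0.523],[0,0,0,0,0.523]]'
python3 - <<'E'
from h import *
s=st();s=st()
E
```

```text
clock: 10.4
tool_pos: [0.5589, 0.2391, 0.121]
eef_rot: [1.0, 0.013, 0.0, -0.0]
contact_force: [-0.7, -0.2, -1.9]
opening: 0.474
t10.40 p [0.5589 0.2391 0.121 ] x-axis yaw 1.45 z [ 4.e-04  2.e-04 -1.e+00] F [-0.7 -0.2 -1.9] M [-0.04  0.09 -0.01] op 0.4735 mm 41.7
t10.40 p [0.5589 0.2391 0.121 ] x-axis yaw 1.45 z [ 4.e-04  2.e-04 -1.e+00] F [-0.7 -0.2 -1.9] M [-0.04  0.09 -0.01] op 0.4735 mm 41.7
```

```bash
python3 -m jog '[[0,0,0.001,0,0.56],[0,0,0,0,0.58],[0,0,0,0,0.6],[0,0,0,0,0.65],[0,0,0,0,0.75],[0,0,0,0,0.9],[0,0,0,0,1],[0,0,0,0,1],[0,0,0,0,1]]' 37
python3 - <<'E'
from h import *
s=st()
E
```

```text
clock: 11.3
tool_pos: [0.5587, 0.2391, 0.1201]
eef_rot: [1.0, 0.013, 0.0, -0.0]
contact_force: [-0.9, 0.1, 2.7]
opening: 0.376
t11.30 p [0.5587 0.2391 0.1201] x-axis yaw 1.45 z [ 2.e-04  3.e-04 -1.e+00] F [-0.9  0.1  2.7] M [-0.09  0.54 -0.  ] op 0.3756 mm 33.1
```

```bash
python3 -m jog '[[0,0,-0.003,0,1],[0,0,-0.004,0,1],[0,0,-0.006,0,1],[0,0,-0.006,0,1],[0,0,0,0,1]]'
python3 - <<'E'
from h import *
s=st();im=r.snapshot('side');crop(im,310,130,380,240,5,'j_side.png')
E
```

```text
clock: 11.8
tool_pos: [0.56, 0.2394, 0.1406]
eef_rot: [1.0, 0.013, 0.002, -0.001]
contact_force: [-0.3, -0.3, -1.9]
opening: 0.376
t11.80 p [0.56   0.2394 0.1406] x-axis yaw 1.44 z [ 0.0032  0.0014 -1.    ] F [-0.3 -0.3 -1.9] M [-0.09  0.01 -0.02] op 0.3755 mm 33.0
```

View pics/j_side.png

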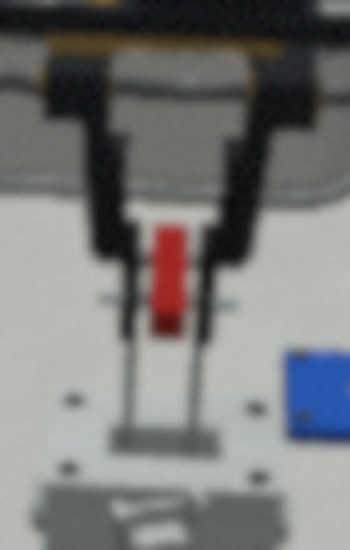

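```bash
python3 -m jog '[[0,0,-0.01,0,1],[0,0,-0.012,0,1],[0,0,-0.012,0,1],[0,0,-0.012,0,1],[0,0,-0.012,0,1],[0,0,-0.012,0,1],[0,0,-0.006,0,1],[0,0,0,0,1]]'
python3 - <<'E'
from h import *
s=st();im=r.snapshot('side');crop(im,310,130,380,240,7,'k_side.png')
E
```

```text
clock: 12.65
tool_pos: [0.5593, 0.2392, 0.2161]
eef_rot: [1.0, 0.013, 0.001, -0.0]
contact_force: [-0.0, 0.2, -2.4]
opening: 0.379
t12.65 p [0.5593 0.2392 0.2161] x-axis yaw 1.45 z [ 0.0019  0.001  -1.    ] F [-0.   0.2 -2.4] M [-0.11  0.05  0.05] op 0.3791 mm 33.4
```

View pics/k_side.png

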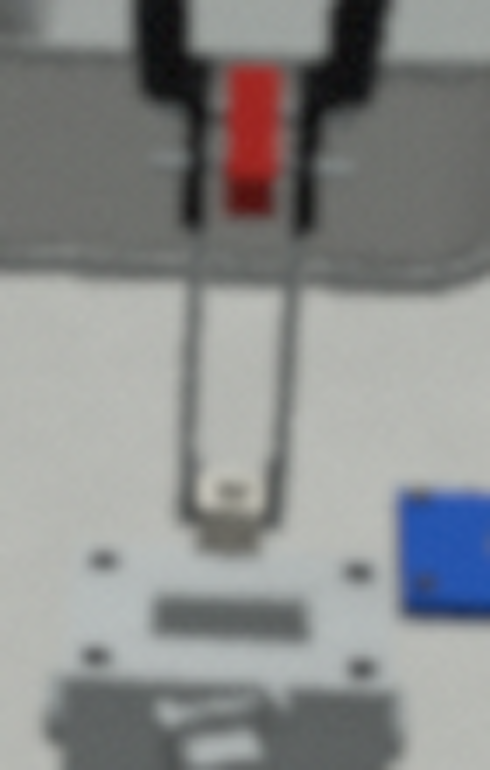

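```bash
python3 -m jog '[[-0.007,0.011,0,0,1],[-0.016,0.025,0,0,1],[-0.019,0.03,0,0,1],[-0.019,0.03,0,0,1],[-0.019,0.03,0,0,1],[-0.0146,0.0225,0,0,1],[-0.007,0.01,0.01,0,1],[0,0,0.015,0,1],[0,0,0.01,0,1],[0,0,0,0,1],[0,0,0,0,1]]'
python3 - <<'E'
from h import *
s=st();im=r.snapshot('side');cv2.imwrite('pics/l_full.png',im[:,:,::-1]);crop(im,350,130,430,230,6,'l_side.png')
im=r.snapshot('top');crop(im,340,210,450,320,5,'l_top.png')
im=r.snapshot('wrist');cv2.imwrite('pics/l_wrist.png',im[:,:,::-1])
E
```

```text
clock: 13.8
tool_pos: [0.4613, 0.0783, 0.1797]
eef_rot: [1.0, 0.013, -0.0, -0.0]
contact_force: [0.3, 0.1, -2.7]
opening: 0.381
t13.80 p [0.4613 0.0783 0.1797] x-axis yaw 1.49 z [-4.e-04  1.e-04 -1.e+00] F [ 0.3  0.1 -2.7] M [-0.03  0.05  0.  ] op 0.3808 mm 33.5
```

View pics/l_side.png

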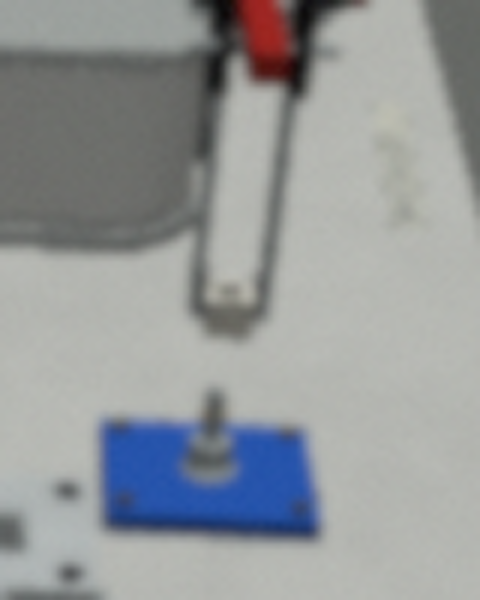

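View pics/l_top.png

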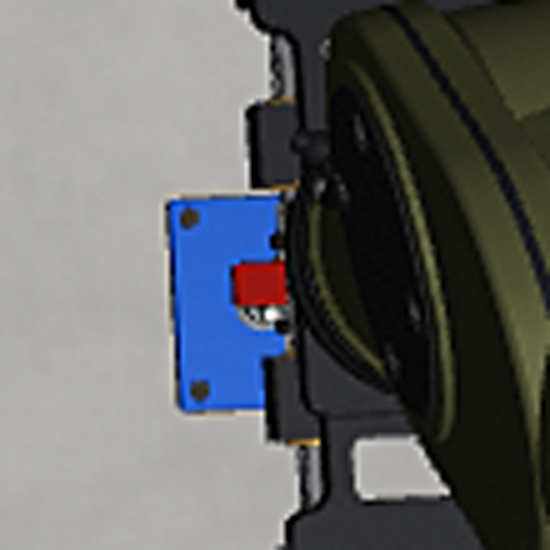

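View pics/l_wrist.png

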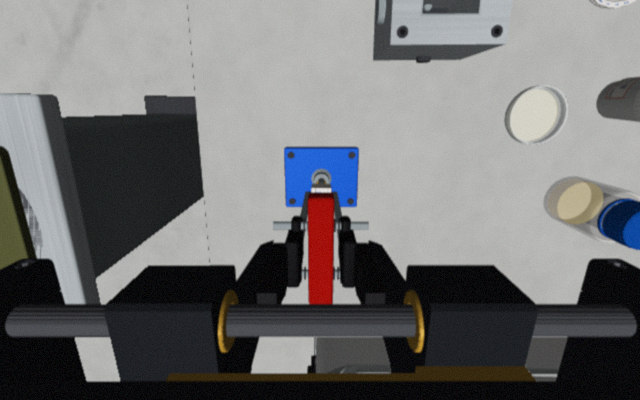

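```bash
python3 - <<'E'
from h import *
im=cv2.imread('pics/l_wrist.png')[:,:,::-1];crop(im,275,140,365,215,8,'l2.png')
im=cv2.imread('pics/l_full.png')[:,:,::-1];crop(im,370,165,410,215,12,'l3.png')
E
```

```text
(no output)
```

View pics/l2.png

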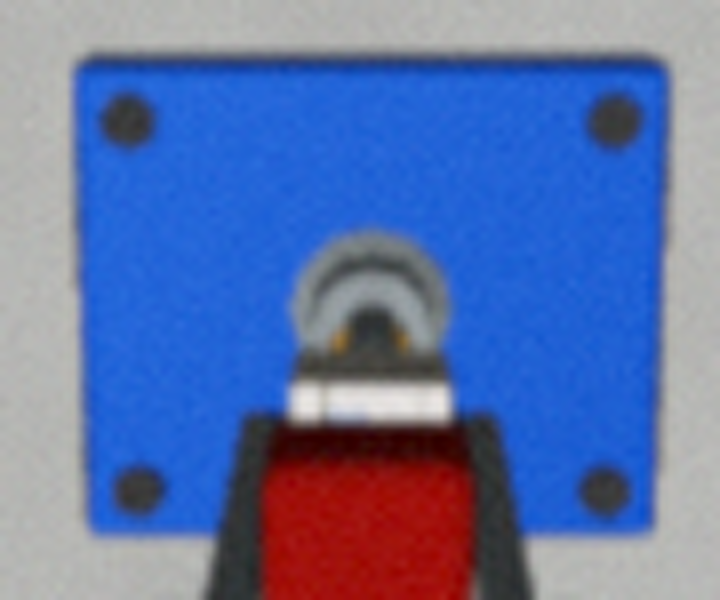

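View pics/l3.png

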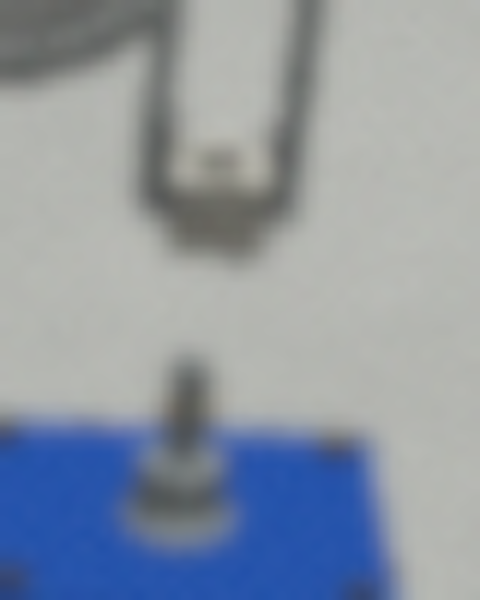

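```bash
python3 - <<'E'
from h import *
e=np.load('e.npz');c=r.get_calibration('wrist')
f=lambda X,Y:(300+(X+.5)/20-.5,150+(Y+.5)/20-.5)
print('old: flange',ray(e,f(418,355),.012),'balls',ray(e,f(417,432),.034))
g=lambda X,Y:(275+(X+.5)/8-.5,140+(Y+.5)/8-.5)
for z in(.0900,.0916,.093):
  a=ray(c,g(290,380),z);b=ray(c,g(455,380),z);print(z,'sleeve topfront',a,b,'centre',(a+b)/2-[0,.009,0])
for z in(.074,.0756,.077): a=ray(c,g(298,352),z);b=ray(c,g(447,352),z);print('botfront',a,b,(a+b)/2-[0,.009,0])
print('balls now',ray(c,g(370,340),.034),'flange top edge',ray(c,g(370,230),.012)-[0,.0112,0])
A=np.array([ray(c,g(*p),.01) for p in((127,121),(614,121),(139,490),(604,490))]);print('holes',A.mean(0))
st()
E
```

```text
old: flange [0.46185267 0.07607684 0.012     ] balls [0.46179555 0.07529668 0.034     ]
0.09 sleeve topfront [0.45240803 0.08479827 0.09      ] [0.47074933 0.08528074 0.09      ] centre [0.46157868 0.07603951 0.09      ]
0.0916 sleeve topfront [0.45244741 0.08520525 0.0916    ] [0.47067931 0.08568484 0.0916    ] centre [0.46156336 0.07644505 0.0916    ]
0.093 sleeve topfront [0.45248186 0.08556136 0.093     ] [0.47061805 0.08603843 0.093     ] centre [0.46154995 0.0767999  0.093     ]
botfront [0.45289439 0.08414111 0.074     ] [0.47038582 0.08460141 0.074     ] [0.4616401  0.07537126 0.074     ]
botfront [0.45292881 0.08452888 0.0756    ] [0.47032179 0.08498659 0.0756    ] [0.4616253  0.07575774 0.0756    ]
botfront [0.45295893 0.08486818 0.077     ] [0.47026576 0.08532362 0.077     ] [0.46161234 0.0760959  0.077     ]
balls now [0.46163102 0.07634855 0.034     ] flange top edge [0.46138295 0.07584325 0.012     ]
holes [0.46185314 0.0751409  0.01      ]
t13.95 p [0.4616 0.0783 0.1803] x-axis yaw 1.48 z [ 9.e-04  4.e-04 -1.e+00] F [-0.5  0.3 -1.8] M [-0.08  0.08 -0.01] op 0.3779 mm 33.3
```

```bash
python3 - <<'E'
from h import *
c=r.get_calibration('side')
for n,P in(('sleeve topfront',(.4617,.087,.0916)),('botfront',(.4617,.087,.0756)),('pintip',(.4617,.078,.048)),('pin shoulder',(.4617,.078,.024)),('tips',(.4617-.0135,.083,.0802)),('tips',(.4617+.0135,.083,.0802))): print(n,proj(c,P).round(1))
print('obs: topfront 387.7,180.2 ; bot ~ (387.6,185.5); pintip 385.4,194.5(centre of cap); tips',(370+292/12,165+210/12),(370+152/12,165+210/12))
E
```

```text
sleeve topfront [[388.4 179.6]]
botfront [[387.7 185.7]]
pintip [[386.3 193.9]]
pin shoulder [[385.3 202.5]]
tips [[393.8 183.4]]
tips [[381.9 182.7]]
obs: topfront 387.7,180.2 ; bot ~ (387.6,185.5); pintip 385.4,194.5(centre of cap); tips (394.3333333333333, 182.5) (382.6666666666667, 182.5)
```

```bash
python3 -m jog '[[0,0,0.01,0,1],[0,0,0.01,0,1],[0,0,0.005,0,1],[0,0,0,0,1],[0,0,0,0,1]]'
python3 - <<'E'
from h import *
s=st();im=r.snapshot('side');crop(im,370,165,410,215,11,'m3.png')
im=r.snapshot('wrist');crop(im,275,140,365,215,8,'m2.png')
E
```

```text
clock: 14.45
tool_pos: [0.461, 0.0779, 0.1546]
eef_rot: [1.0, 0.013, -0.0, 0.0]
contact_force: [-0.4, 0.7, -1.9]
opening: 0.377
t14.45 p [0.461  0.0779 0.1546] x-axis yaw 1.45 z [-6.e-04 -1.e-04 -1.e+00] F [-0.4  0.7 -1.9] M [-0.08  0.02  0.03] op 0.3768 mm 33.2
```

View pics/m2.png

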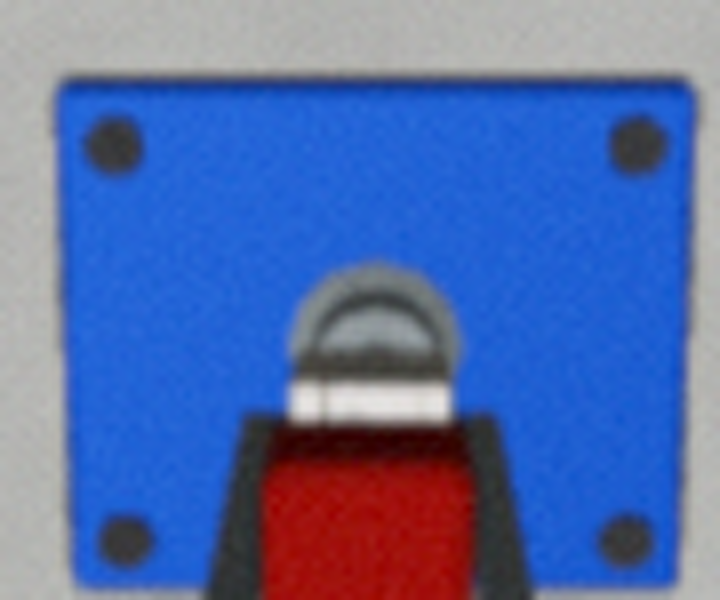

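View pics/m3.png

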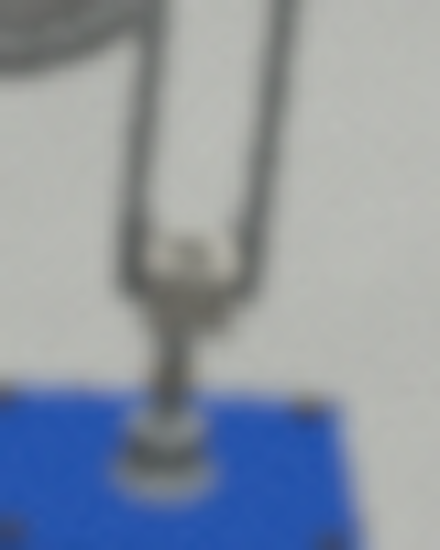

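```bash
python3 - <<'E'
from h import *
c=r.get_calibration('wrist');s=st()
g=lambda X,Y:(275+(X+.5)/8-.5,140+(Y+.5)/8-.5)
z=s['tool_pos'][2]-.0995+.0114
a=ray(c,g(289,380),z);b=ray(c,g(453,380),z);print('sleeve',(a+b)/2-[0,.009,0])
a=ray(c,g(298,353),z-.016);b=ray(c,g(446,353),z-.016);print('sleeve bot',(a+b)/2-[0,.009,0])
print('flange',ray(c,g(375,263),.012)-[0,.0112,0], 'boss top edge',ray(c,g(381,292),.024)-[0,.0085,0],ray(c,g(381,305),.024)-[0,.0085,0])
A=np.array([ray(c,g(*p),.01) for p in((114,145),(637,145),(126,540),(626,540))]);print('holes',A.mean(0))
E
```

```text
t14.55 p [0.4614 0.078  0.155 ] x-axis yaw 1.45 z [ 4.e-04  2.e-04 -1.e+00] F [-0.2 -0.1 -2.1] M [-0.05  0.05  0.03] op 0.3811 mm 33.5
sleeve [0.46104518 0.07622573 0.06694618]
sleeve bot [0.46120787 0.07541119 0.05094618]
flange [0.46160496 0.07591458 0.012     ] boss top edge [0.46236257 0.0773533  0.024     ] [0.46240888 0.07567121 0.024     ]
holes [0.46203003 0.07530199 0.01      ]
```

```bash
python3 -m jog '[[0.0008,0,0.001,0,1],[0,0,0.002,0,1],[0,0,0.002,0,1],[0,0,0,0,1]]'; python3 -m jog '[[0,0,0.002,0,1],[0,0,0.002,0,1],[0,0,0,0,1]]'
```

```text
clock: 14.95
tool_pos: [0.4617, 0.0779, 0.1497]
eef_rot: [1.0, 0.013, -0.0, 0.0]
contact_force: [-0.3, -0.6, -2.2]
opening: 0.377
clock: 15.25
tool_pos: [0.4617, 0.0779, 0.1456]
eef_rot: [1.0, 0.013, -0.0, 0.0]
contact_force: [-0.2, -0.7, -2.0]
opening: 0.381
```

```bash
python3 -m jog '[[0,0,0.002,0,1],[0,0,0.002,0,1],[0,0,0,0,1]]'; python3 -m jog '[[0,0,0.002,0,1],[0,0,0.0015,0,1],[0,0,0,0,1]]'; python3 -m jog '[[0,0,0.0015,0,1],[0,0,0.0015,0,1],[0,0,0,0,1]]'
```

```text
clock: 15.55
tool_pos: [0.4618, 0.0779, 0.1417]
eef_rot: [1.0, 0.013, -0.0, 0.0]
contact_force: [0.6, 0.5, -1.5]
opening: 0.381
clock: 15.85
tool_pos: [0.4619, 0.078, 0.1382]
eef_rot: [1.0, 0.013, -0.0, -0.0]
contact_force: [-0.8, 0.4, -2.1]
opening: 0.379
clock: 16.15
tool_pos: [0.4619, 0.078, 0.1352]
eef_rot: [1.0, 0.013, -0.0, -0.0]
contact_force: [-0.2, 0.5, -2.9]
opening: 0.376
```

```bash
python3 - <<'E'
from h import *
s=st();im=r.snapshot('side');crop(im,365,165,405,215,12,'n3.png')
E
```

```text
t16.15 p [0.4619 0.078  0.1352] x-axis yaw 1.46 z [-2.e-04 -0.e+00 -1.e+00] F [-0.2  0.5 -2.9] M [-0.04 -0.   -0.04] op 0.3764 mm 33.1
```

View pics/n3.png

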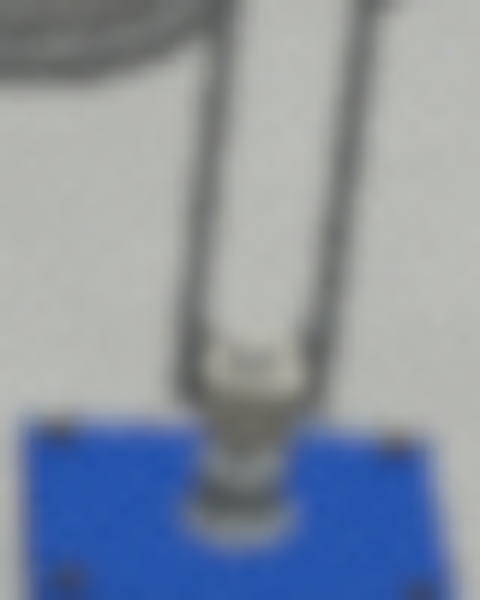

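```bash
python3 -m jog '[[0,0,0.001,0,1],[0,0,0.001,0,1],[0,0,0,0,1]]'; python3 -m jog '[[0,0,0.001,0,1],[0,0,0.001,0,1],[0,0,0,0,1]]'
```

```text
clock: 16.5
tool_pos: [0.4619, 0.078, 0.1333]
eef_rot: [1.0, 0.013, -0.0, -0.0]
contact_force: [0.4, -0.4, -3.7]
opening: 0.379
clock: 16.8
tool_pos: [0.4619, 0.0779, 0.1313]
eef_rot: [1.0, 0.013, -0.0, -0.0]
contact_force: [0.2, 0.5, -2.1]
opening: 0.377
```

```bash
python3 -m jog '[[0,0,0.001,0,1],[0,0,0.001,0,1],[0,0,0,0,1]]'; python3 - <<'E'
from h import *
s=st();im=r.snapshot('side');crop(im,365,165,405,215,12,'o3.png')
im=r.snapshot('wrist');crop(im,275,160,365,235,8,'o2.png')
E
```

```text
clock: 17.1
tool_pos: [0.4619, 0.078, 0.1293]
eef_rot: [1.0, 0.013, -0.0, -0.0]
contact_force: [0.4, 0.2, -3.2]
opening: 0.379
t17.10 p [0.4619 0.078  0.1293] x-axis yaw 1.46 z [-2.e-04  0.e+00 -1.e+00] F [ 0.4  0.2 -3.2] M [-0.06 -0.   -0.  ] op 0.3793 mm 33.4
```

View pics/o3.png

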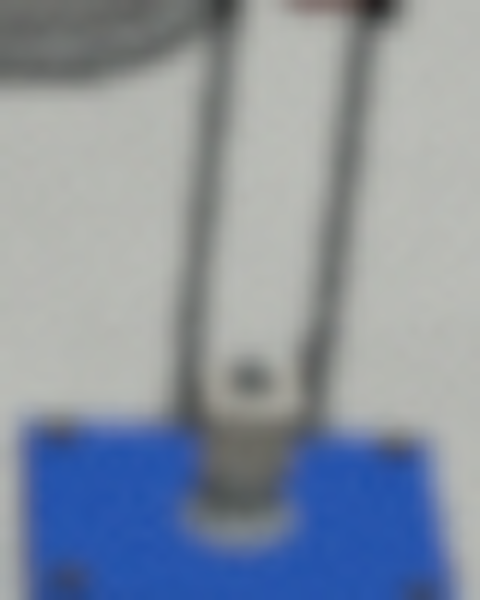

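View pics/o2.png

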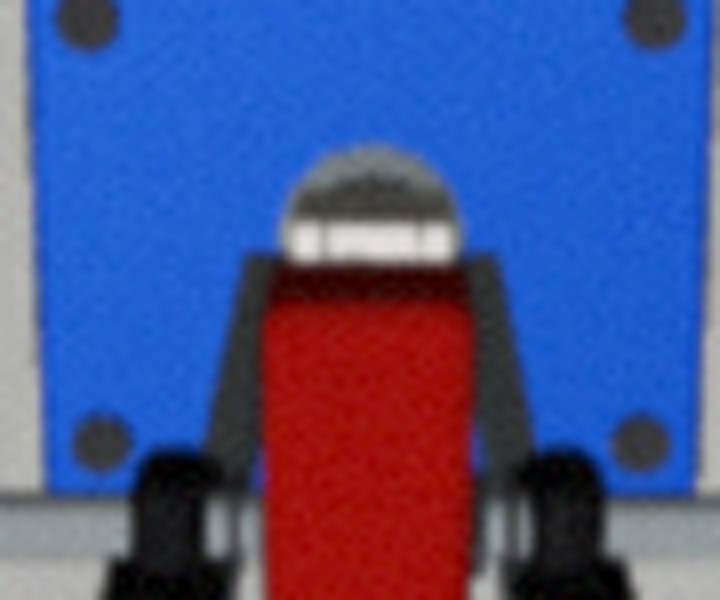

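```bash
python3 -m jog '[[0,0,0.0005,0,1],[0,0,0.0005,0,1],[0,0,0,0,1]]';python3 -m jog '[[0,0,0.0005,0,1],[0,0,0.0005,0,1],[0,0,0,0,1]]'
```

```text
clock: 17.5
tool_pos: [0.4619, 0.078, 0.1284]
eef_rot: [1.0, 0.013, -0.0, -0.0]
contact_force: [0.5, 0.0, -1.6]
opening: 0.374
clock: 17.8
tool_pos: [0.4623, 0.0781, 0.128]
eef_rot: [1.0, 0.013, 0.0, -0.0]
contact_force: [-1.1, 0.5, 6.2]
opening: 0.38
```

```bash
python3 -m jog '[[0,0,0.0005,0,1],[0,0,0,0,1]]';python3 - <<'E'
from h import *
s=st();im=r.snapshot('side');crop(im,365,165,405,215,12,'p3.png')
E
```

```text
clock: 18.0
tool_pos: [0.4624, 0.0783, 0.1279]
eef_rot: [1.0, 0.013, 0.001, -0.0]
contact_force: [-0.6, 0.1, 10.7]
opening: 0.382
t18.00 p [0.4624 0.0783 0.1279] x-axis yaw 1.45 z [ 1.4e-03  7.0e-04 -1.0e+00] F [-0.6  0.1 10.7] M [-0.03  0.53 -0.01] op 0.3819 mm 33.6
```

View pics/p3.png

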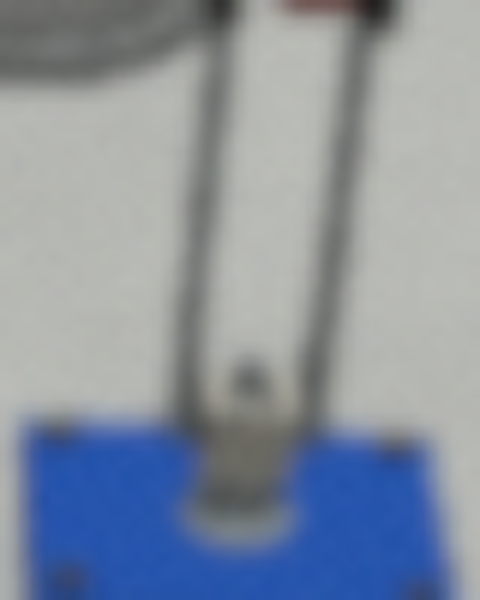

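```bash
python3 - <<'E'
from h import *
c=r.get_calibration('side')
for n,P in(('pin tip',(.4617,.078,.048)),('home topfront',(.4617,.087,.040)),('home topback',(.4617,.069,.040)),('home botfront',(.4617,.087,.024)),('hung topfront',(.4617,.087,.052)),('plate far corner x-',(.4617-.042,.043,.01)),('boss base front',(.4617,.0865,.01))):
  p=proj(c,P)[0];print(n,((p-[365,165])*12).round(0))
E
```

```text
pin tip [256. 347.]
home topfront [254. 406.]
home topback [250. 357.]
home botfront [246. 475.]
hung topfront [260. 354.]
plate far corner x- [438. 428.]
boss base front [239. 533.]
```

```bash
python3 -m jog '[[0,0,-0.0008,0,0.7],[0,0,0,0,0.6],[0,0,0,0,0.56],[0,0,0,0,0.523],[0,0,0,0,0.523],[0,0,0,0,0.523]]' 37;python3 - <<'E'
from h import *
s=st();im=r.snapshot('side');crop(im,365,165,405,215,12,'q3.png')
E
```

```text
clock: 18.65
tool_pos: [0.4619, 0.078, 0.1276]
eef_rot: [1.0, 0.013, -0.0, 0.0]
contact_force: [0.2, -0.1, -2.4]
opening: 0.478
t18.65 p [0.4619 0.078  0.1276] x-axis yaw 1.46 z [-2.e-04 -0.e+00 -1.e+00] F [ 0.2 -0.1 -2.4] M [-0.06  0.03 -0.  ] op 0.4780 mm 42.1
```

View pics/q3.png

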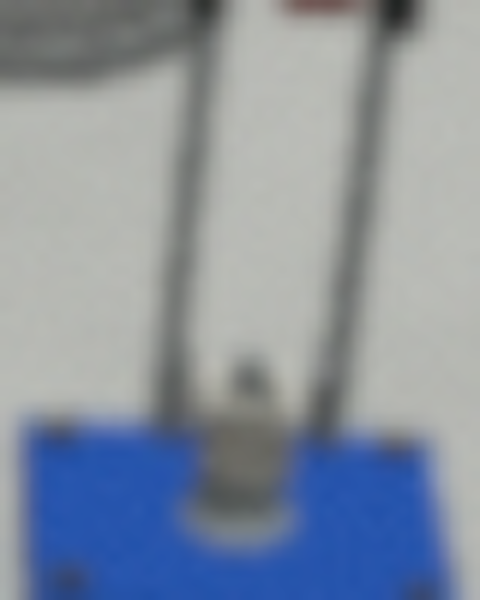

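```bash
python3 -m jog '[[0,0,-0.005,0,0.523],[0,0,-0.01,0,0.523],[0,0,-0.02,0,0.523],[0,0,-0.03,0,0.523],[0,0,-0.035,0,0.523],[0,-0.02,-0.035,0,0.523],[0,-0.02,0,0,0.523],[0,0,0,0,0.523],[0,0,0,0,0.523]]';python3 - <<'E'
from h import *
s=st();im=r.snapshot('side');crop(im,350,165,420,215,11,'r3.png')
c=r.get_calibration('wrist');im=r.snapshot('wrist');cv2.imwrite('pics/r_w.png',im[:,:,::-1]);crop(im,275,150,365,260,6,'r2.png')
E
```

```text
clock: 19.6
tool_pos: [0.4604, 0.1176, 0.263]
eef_rot: [1.0, 0.013, -0.0, 0.0]
contact_force: [-0.1, -0.8, -1.6]
opening: 0.482
t19.60 p [0.4604 0.1176 0.263 ] x-axis yaw 1.50 z [-3.e-04 -4.e-04 -1.e+00] F [-0.1 -0.8 -1.6] M [-0.13  0.06 -0.05] op 0.4816 mm 42.4
```

View pics/r3.png

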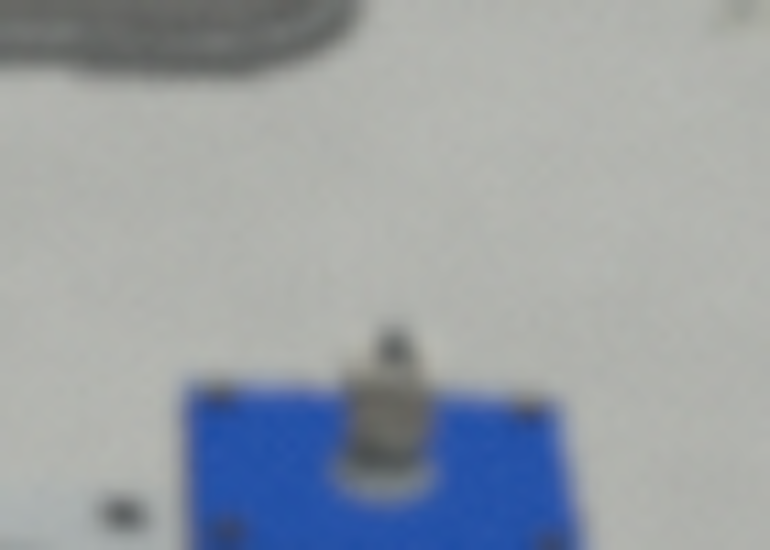

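View pics/r_w.png

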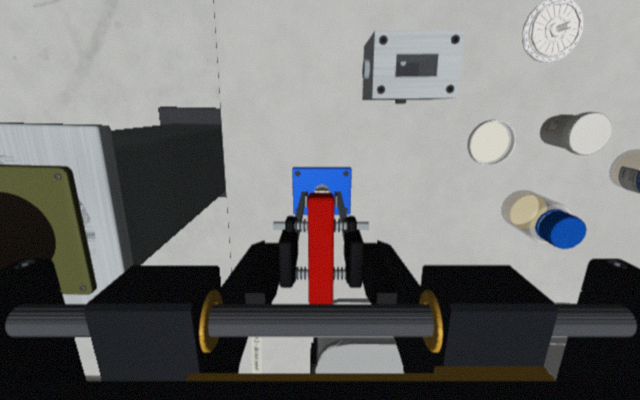

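```bash
python3 -m jog '[[0.03,0.005,0,0,0.523],[0.04,0.005,0,0,0.523],[0.04,0.005,0.01,0,0.523],[0.04,0.005,0.01,0,0.523],[0.03,0.005,0.01,0,0.523],[0,0,0,0,0.523],[0,0,0,0,0.523]]';python3 - <<'E'
from h import *
s=st()
c=r.get_calibration('wrist');im=r.snapshot('wrist');np.savez('s.npz',im=im,**c)
p=proj(c,(.4617,.076,.03))[0];print(p);x,y=map(int,p)
x0,y0=x-25,y-20
crop(im,x0,y0,x0+50,y0+40,16,'s2.png')
for n,P in(('tip',(0,0,.048)),('shoulder',(0,0,.024)),('top+x+y',(.009,.009,.04)),('top+x-y',(.009,-.009,.04)),('top-x+y',(-.009,.009,.04)),('bot+x+y',(.009,.009,.024)),('bot+x-y',(.009,-.009,.024)),('plate',(.042,.035,.01)),('plate',(.042,-.035,.01)),('plate',(-.042,.035,.01))):
  print(n,((proj(c,np.array(P)+[.4618,.0757,0])[0]-[x0-.5,y0-.5])*16).round(0))
E
```

```text
clock: 20.4
tool_pos: [0.6406, 0.096, 0.2312]
eef_rot: [1.0, 0.012, -0.002, 0.001]
contact_force: [-0.3, 0.2, -0.8]
opening: 0.473
t20.40 p [0.6406 0.096  0.2312] x-axis yaw 1.34 z [-0.0034 -0.0011 -1.    ] F [-0.3  0.2 -0.8] M [-0.08  0.12  0.01] op 0.4733 mm 41.6
[178.37286858 182.26677884]
tip [310. 392.]
shoulder [449. 318.]
top+x+y [463. 254.]
top+x-y [488. 483.]
top-x+y [226. 248.]
bot+x+y [551. 210.]
bot+x-y [574. 431.]
plate [1002. -135.]
plate [1065.  697.]
plate [ -47. -160.]
```

View pics/s2.png

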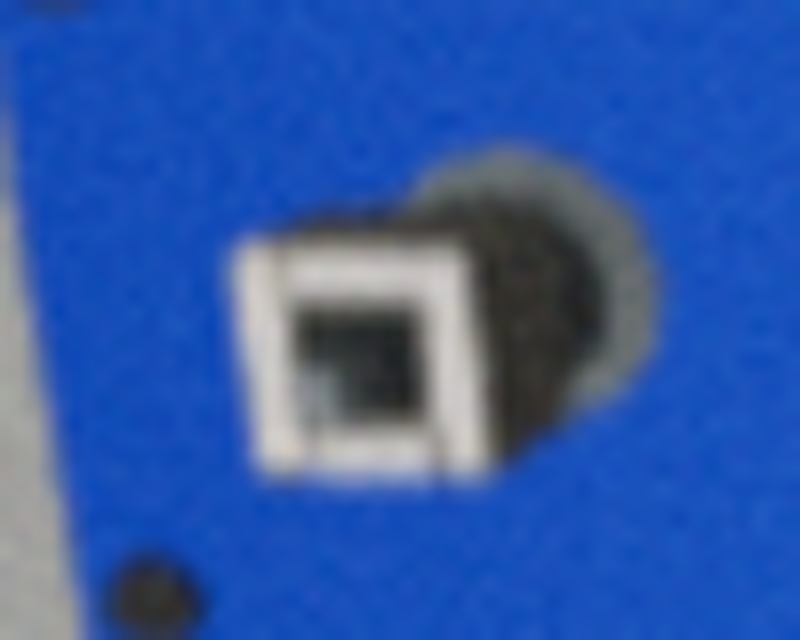

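```bash
python3 -m jog '[[0,-0.01,-0.016,0,0.523],[-0.009,-0.03,-0.016,0,0.523],[-0.01,-0.032,0,0,0.523],[-0.01,-0.032,0,0,0.523],[-0.01,-0.032,0,0,0.523],[-0.01,-0.032,0,0,0.523],[-0.01,-0.032,0,0,0.523],[-0.01,-0.032,0,0,0.523],[-0.01,-0.032,0,0,0.523],[-0.0084,-0.0207,0,0,0.523],[0,0,0,-0.0187,0.523],[0,0,0,-0.0187,0.523],[0,0,0,-0.0187,0.523],[0,0,0,0,0.523],[0,0,0,0,0.523],[0,0,0,0,0.523]]';python3 - <<'E'
from h import *
s=st();T=Rot.from_quat(s['eef_rot']).as_matrix();print((T.T@(np.array([.5469,.3786,.1135])-s['tool_pos'])).round(4))
im=r.snapshot('wrist');crop(im,260,120,380,310,3.1,'t2.png')
g=cv2.imread('pics/g_wrist.png')
a=cv2.imread('pics/t2.png');b=cv2.resize(g[120:310,260:380],(a.shape[1],a.shape[0]),interpolation=cv2.INTER_CUBIC);cv2.imwrite('pics/t2.png',np.hstack([b,a]))
c=r.get_calibration('wrist');print('now');mrect(c,redmask(im),(300,150,340,305),.3)
print('g');mrect(c,redmask(g[:,:,::-1]),(300,150,340,305),.3)
E
```

```text
clock: 22.05
tool_pos: [0.5466, 0.3797, 0.265]
eef_rot: [0.982, 0.187, 0.0, 0.0]
contact_force: [-0.6, -0.9, -1.4]
opening: 0.478
t22.05 p [0.5466 0.3797 0.265 ] x-axis yaw 21.54 z [ 0. -0. -1.] F [-0.6 -0.9 -1.4] M [-0.09  0.06  0.03] op 0.4782 mm 42.1
[-1.000e-04  1.200e-03  1.515e-01]
now
[544.1 384.3] [12.8 61.6] 22.08 [308 193] [333 304]
g
[544.1 384.5] [12.9 62. ] 21.23 [308 192] [334 304]
```

View pics/t2.png

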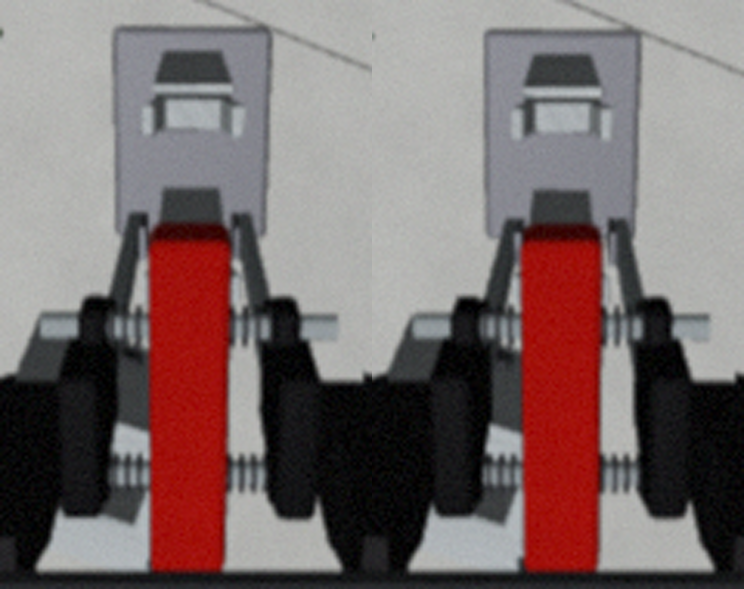

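```bash
python3 -m jog '[[0,0.0012,0.01,0,0.523],[0,0,0.025,0,0.523],[0,0,0.03,0,0.523],[0,0,0.03,0,0.523],[0,0,0.02,0,0.523],[0,0,0.01,0,0.523],[0,0,0,0,0.523],[0,0,0,0,0.523]]';python3 - <<'E'
from h import *
s=st();T=Rot.from_quat(s['eef_rot']).as_matrix();print((T.T@(np.array([.5469,.3786,.1135])-s['tool_pos'])).round(4))
im=r.snapshot('side');crop(im,310,200,390,330,4.5,'u3.png')
E
```

```text
clock: 22.9
tool_pos: [0.5479, 0.3792, 0.1404]
eef_rot: [0.982, 0.188, 0.001, -0.0]
contact_force: [0.2, -1.1, -0.9]
opening: 0.477
t22.90 p [0.5479 0.3792 0.1404] x-axis yaw 21.64 z [ 1.2e-03  8.0e-04 -1.0e+00] F [ 0.2 -1.1 -0.9] M [-0.04  0.02 -0.01] op 0.4766 mm 41.9
[-0.0012  0.0001  0.0269]
```

View pics/u3.png

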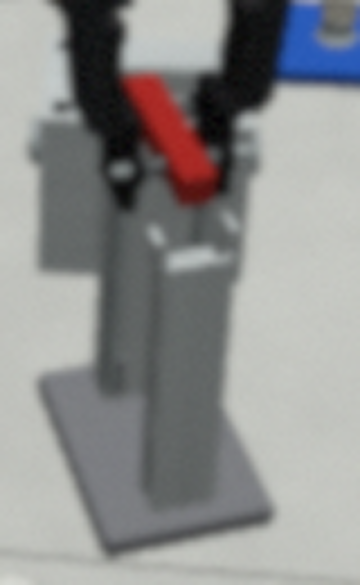

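```bash
python3 -m jog '[[-0.0006,0,0.008,0,0.523],[0,0,0.008,0,0.523],[0,0,0.005,0,0.523],[0,0,0.003,0,0.523],[0,0,0.002,0,0.523],[0,0,0,0,0.523],[0,0,0,0,0.523]]';python3 - <<'E'
from h import *
s=st()
im=r.snapshot('side');crop(im,310,200,390,330,4.5,'v3.png')
E
```

```text
clock: 23.65
tool_pos: [0.5469, 0.3785, 0.114]
eef_rot: [0.982, 0.188, 0.0, -0.0]
contact_force: [-1.2, -0.4, 0.9]
opening: 0.477
t23.65 p [0.5469 0.3785 0.114 ] x-axis yaw 21.65 z [ 2.e-04  1.e-04 -1.e+00] F [-1.2 -0.4  0.9] M [-0.2   0.17 -0.01] op 0.4772 mm 42.0
```

View pics/v3.png

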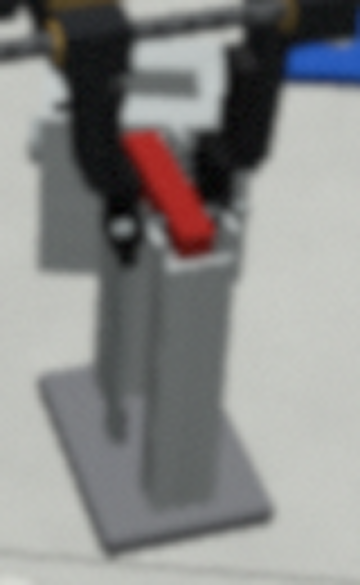

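Bridge is in the notches (bar end at ~(190,240)), with light contact. Open the fingers and rise.

```bash
python3 -m jog '[[0,0,0.0004,0,0.5],[0,0,0,0,0.48],[0,0,0,0,0.45],[0,0,0,0,0.4],[0,0,0,0,0.2],[0,0,0,0,0],[0,0,0,0,0],[0,0,0,0,0],[0,0,0,0,0],[0,0,0,0,0]]';python3 - <<'E'
from h import *
s=st()
E
python3 -m jog '[[0,0,-0.01,0,0],[0,0,-0.02,0,0],[0,0,-0.03,0,0],[0,0,-0.04,0,0],[0,0,-0.03,0,0],[0,0,0,0,0],[0,0,0,0,0]]'
python3 - <<'E'
from h import *
s=st();c=r.get_calibration('wrist');im=r.snapshot('wrist');crop(im,260,110,380,270,3.7,'w2.png');mrect(c,redmask(im),(290,120,350,240),.14)
im=r.snapshot('side');crop(im,310,180,420,330,5.3,'w3.png')
E
```

```text
clock: 24.7
tool_pos: [0.5468, 0.3786, 0.1133]
eef_rot: [0.982, 0.188, 0.0, -0.0]
contact_force: [-0.3, 0.1, 0.8]
opening: 0.999
t24.70 p [0.5468 0.3786 0.1133] x-axis yaw 21.65 z [ 0.e+00  1.e-04 -1.e+00] F [-0.3  0.1  0.8] M [-0.11  0.07 -0.07] op 0.9991 mm 87.9
clock: 25.4
tool_pos: [0.547, 0.3787, 0.2445]
eef_rot: [0.982, 0.188, 0.001, -0.0]
contact_force: [-0.5, 0.2, 0.5]
opening: 1.003
t25.40 p [0.547  0.3787 0.2445] x-axis yaw 21.65 z [ 0.0014  0.0012 -1.    ] F [-0.5  0.2  0.5] M [-0.06  0.06 -0.02] op 1.0030 mm 88.3
[546.2 378. ] [13.6 62.2] 21.65 [313 158] [327 222]
```

View pics/w3.png

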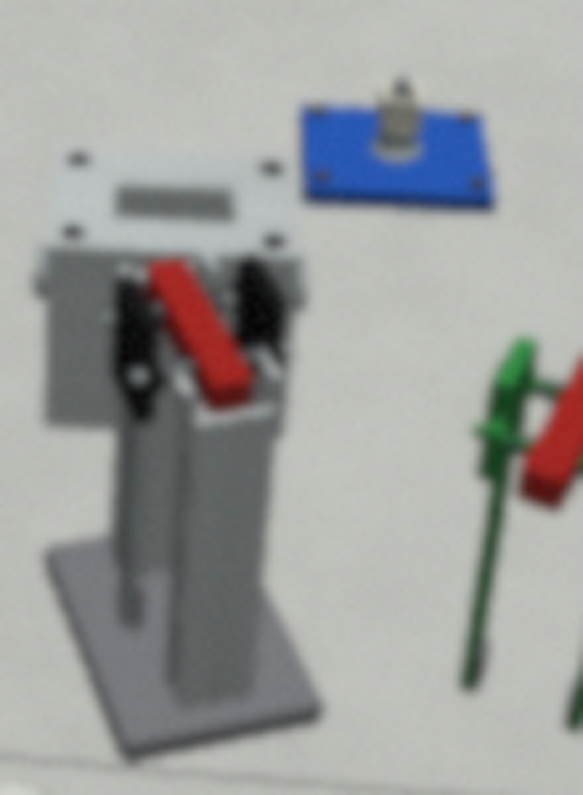

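View pics/w2.png

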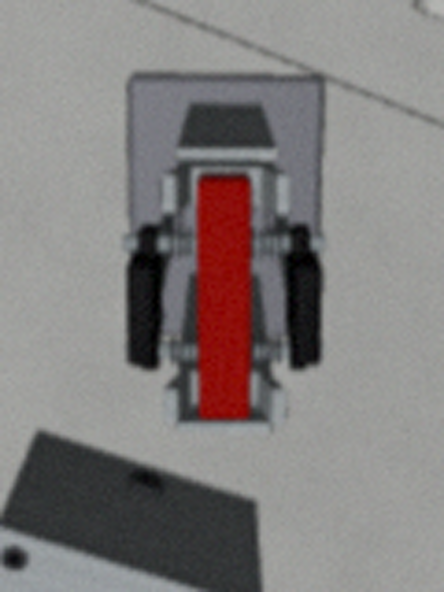

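```bash
python3 - <<'E'
from h import *
print(r.finish_job())
E
```

```text
the job is handed in; nothing more can be done
None
```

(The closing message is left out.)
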